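# Step the spacer block to the next slat

## Robot

A 7-joint arm with a two-finger parallel gripper is mounted at the origin on a cart in front of the work surface, level with it; the furniture and walls round the work are solid. World frame = base frame: x ahead of the robot, y to its left, z up, the work surface at z = 0. Lengths are in mm, angles in degrees, forces in N, time in s.
With the tool pointing down it reaches from about 425 to 925 mm from the base axis. Payload 6.8 kg.
Tool frame: the origin (TCP) lies midway between the tips of the shut fingers; the grasp point (between the pads) lies 19 mm behind it; z points along the fingers, y is the line along which they close (so a half turn about z gives the same grasp; the last joint's range is limited). The gripper opens to 88 mm and grips with 3 to 60 N. Pads are 20 mm wide; open, the fingers measure 115 mm over their backs; the gripper's body (75 mm by 178 mm) begins 61 mm behind the grasp point.
Start: joints at [59.124, 27.33, 1.283, 89.118, -0.659, 63.558, -4.761], TCP at [281.889, -613.34, 222.664] pointing down, gripper open.
Joint ranges: [-169.35, 169.35], [-19.33, 120.38], [-80.79, 83.38], [13.8, 139.57], [-78.32, 258.32], [9.67, 109.79], [-169.56, 169.56]. Speed limits (degrees/s): [136.94, 136.94, 180, 180, 180, 180, 180].

## Interface

Orientations are given as [roll, pitch, yaw] about the fixed x, y, z axes, in that order (R = Rz(yaw) Ry(pitch) Rx(roll)).
In Python, from station import observe, get_image, camera_params, hand_in gives the robot as it stands.
- The arm moves only by the tool arm_command, never from a script. Its argument "targets" is a list of rows, each an object with "linear": the shift along the world's x, y, z in cm, a list of three; "twist": the turn, a rotation vector about the world's x, y, z in rad, a list of three; "grip": the opening, from 0 (shut) to 1 (fully open). In form: [{"linear": [dx, dy, dz], "twist": [ax, ay, az], "grip": grip}, ...]. A call has 1 to 5 rows; each row shifts and turns the commanded pose from where the row before left it; what a row does not reach is not made up. A row lasts 1/8 s, in which the tool goes at most 62.5 mm and 10.7 degrees, less where a joint would pass 70% of its speed; a pose out of reach is approached as far as the arm can. A call is refused whole if a number of a shift passes 6.25 or a number of a turn 0.188, either way. A call with a gripper value outside its range is refused whole. The fingers move at their own pace and stop on an object; "force" is the grip in N (left out, the last holds). Time passes only in rows, so rows that do not move let the fingers close. It gives the time, the measured TCP pose, the force, the opening and the grip force at its end, in the units of the state.
- observe(): the state, without advancing time (a new reading comes with each control period).
- get_image(name): name is "scene" or "top" or "wrist"; returns (picture, depth): 420x560x3 uint8, blue, green, red; 420x560 float32, mm along the optical axis (not along the pixel's ray), 0 where there is no reading.
- camera_params(name): a dict with "vertical_fov" (degrees; the focal length in pixels is half the picture's height over the tangent of half this angle, whatever the lens; pixels are square), "cx", "cy" (the principal point, pixels), "D" ([k1, k2, p1, p2, k3] as OpenCV has them; the pictures are not rectified), "view" (4x4, takes a point from world to camera coordinates). Camera axes: x right, y down, z forward; pixel columns grow to the right and rows downward; lengths in mm; the calibration is good to about 2 mm. A picture is of the moment at which its call begins: read the wrist's pose just before it. camera_params takes no time and is no camera call; for the wrist camera it gives the pose at the moment of the call.
- hand_in(): hands the job in; it is judged then, once.
The state is a dict: "t": time; "joints": joint angles; "qd": joint speeds; "joint_efforts": joint torques, N m; "tool_pos": TCP position; "eef_rot": TCP orientation; "force": force on the tool from outside, world axes, zero at the start; "moment": the same for the moment, N m; "opening": opening from 0.0 (shut) to 1.0 (fully open); "gripper_force": force on a finger pad.
Only numpy, scipy, OpenCV 4.12 (cv2) and the standard library are available. Lean on these libraries where they do the work, as an engineer would, in place of code of your own. Each camera call takes 0.05 s, during which the arm holds its last target. There are 200 camera calls.

## Task

A slatted panel is being laid out on the bench: two slats are screwed down and the steel block between them sets the gap. Step that block over to the open side of the second slat, the same way round and flat against that slat, then bring the loose slat that lies on the board up against the block so the new gap equals the first, with the slat parallel to the others and its ends roughly in line with theirs. Leave the block standing in the new gap.

Things in the scene. Friction and masses are not known exactly. Their poses are not given: they have to be found in the camera images.
- slat_panel: Plywood board 180 x 370 x 12 mm, fixed on the bench, two brown slats 150 x 36 x 15 mm with steel screws screwed across it (tops 27 mm above bench). Origin: middle of its underside, z up, x along the slats (away from the robot at yaw 0), y along the row. Slats centred at x 0, y -145 and y -62 mm; the second slat's open face is at y -44 mm. The row goes on toward +y (robot's left).
- spacer_block: Ground steel block, the spacer: 45 x 60 x 28 mm along its own x, y, z, 0.55 kg. Origin: middle of its underside. Stands on the board (top 40 mm above bench) between the screwed slats, 45 mm side across the gap (1 mm play each side), 60 mm side along the slats (its y along the panel's x), its ends free to grasp; up to 30 mm off the slats' middle.
- loose_slat: Loose brown wooden slat like the screwed ones but without screws, 150 x 36 x 15 mm, 0.06 kg, flat on the board beyond the open place, 40 to 75 mm past where it belongs and a little askew; it slides easily. Origin: middle of its underside, 12 mm above the bench as it lies; x along its length, y across its width.
Mind the look-alikes: they are no part of the job. Several things have the shape of the spacer_block; the one meant has the colours described above.

How it is judged (in metres and radians):
At the end, for the whole second after the job is handed in: The block stands beside the second slat, within 10 mm of touching, 45 mm side across the gap, square within 10 degrees and within 50 mm of the slats' middle; the loose slat lies on the board beyond it, the new gap 41 to 55 mm, parallel within 10 degrees, ends in line within 30 mm; both at rest (y of spacer_block in the frame of slat_panel between -0.0265 and -0.0115 m and x of spacer_block in the frame of slat_panel between -0.05 and 0.05 m and z of spacer_block in the frame of slat_panel between 0.008 and 0.016 m and y of loose_slat in the frame of slat_panel between 0.015 and 0.029 m and x of loose_slat in the frame of slat_panel between -0.03 and 0.03 m and z of loose_slat in the frame of slat_panel between 0.008 and 0.016 m and angle between the y axis of spacer_block and the x axis of slat_panel, either way round below 0.175 rad and angle between the x axis of loose_slat and the x axis of slat_panel, either way round below 0.175 rad and angle between each of spacer_block, loose_slat's own z axis and vertical below 0.1 rad and linear speed of each of spacer_block, loose_slat below 0.01 m/s).
It also fails if it takes over 43 s, if anything falls off the work surface, if the arm or the gripper's body presses on something with over 40 N, if the wrist force passes 120 N, or if a joint passes its speed limit or range.

## Working session

There is one attempt and no reset: what is moved stays moved. The work goes in short steps, Python scripts to look and compute and a tool call to move; the robot and the scene stay as the last step left them, time stands still between calls to the robot, and variables do not carry over. Pictures are saved under pics/ and viewed, at most 10 in all, crops included, and the job is handed in when it is done.

Besides the shell and the picture viewer there is one more tool, called after "Call:" as name([rows], argument=value, ...), one row to a line, values as JSON. arm_command: Moves the arm, as the interface text tells. Its arguments: {"type":"object","properties":{"targets":{"type":"array"},"force":{"type":"number"}},"required":["targets"]}

```bash
mkdir -p pics; ls; cat > h.py <<'E'
import numpy as np, cv2, json
from station import observe, get_image, camera_params, hand_in
def K(p,h=420):
    f=h/2/np.tan(np.radians(p["vertical_fov"])/2)
    return np.array([[f,0,p["cx"]],[0,f,p["cy"]],[0,0,1.]])
def rays(p,uv):
    n=cv2.undistortPoints(np.array(uv,float).reshape(-1,1,2),K(p),np.array(p["D"],float)).reshape(-1,2)
    V=np.array(p["view"],float);R=V[:3,:3];c=-R.T@V[:3,3]
    return c,np.c_[n,np.ones(len(n))]@R
def plane(p,uv,z):
    c,d=rays(p,uv); return c+d*((z-c[2])/d[:,2])[:,None]
def proj(p,P):
    V=np.array(p["view"],float);r=cv2.Rodrigues(V[:3,:3])[0]
    return cv2.projectPoints(np.array(P,float).reshape(-1,3),r,V[:3,3],K(p),np.array(p["D"],float))[0].reshape(-1,2)
E
python3 - <<'E'
from h import *
s=observe();print({k:np.round(v,3).tolist() for k,v in s.items()})
for n in("scene","top"):
    im,d=get_image(n);np.savez(f"{n}0.npz",im=im,d=d);cv2.imwrite(f"pics/{n}0.png",im)
    p=camera_params(n);print(n,{k:np.round(v,3).tolist() for k,v in p.items()})
E
```

```text
pics
{'t': 0.0, 'joints': [59.125, 27.376, 1.282, 89.176, -0.659, 63.557, -4.761], 'qd': [-0.019, 0.007, -0.141, 0.004, 0.017, -0.074, -0.056], 'joint_efforts': [0.0, -58.284, 1.534, -27.262, -0.054, 0.017, 0.0], 'tool_pos': [281.591, -612.822, 221.702], 'eef_rot': [-179.899, 0.008, 24.682], 'force': [0.386, -0.594, -0.715], 'moment': [0.03, -0.011, 0.014], 'gripper_force': 0.0, 'opening': 1.0}
scene {'vertical_fov': 55.39, 'cx': 280.111, 'cy': 206.243, 'D': [-0.048, 0.0, 0.0, 0.0, 0.0], 'view': [[0.666, -0.746, 0.02, -354.276], [-0.346, -0.332, -0.877, 260.202], [0.661, 0.577, -0.48, 441.802], [0.0, 0.0, 0.0, 1.0]]}
top {'vertical_fov': 47.563, 'cx': 279.43, 'cy': 206.524, 'D': [-0.1, 0.0, 0.0, 0.0, 0.0], 'view': [[0.014, -1.0, 0.008, 35.581], [-0.998, -0.014, -0.056, 582.023], [0.056, -0.007, -0.998, 873.663], [0.0, 0.0, 0.0, 1.0]]}
```

View pics/top0.png

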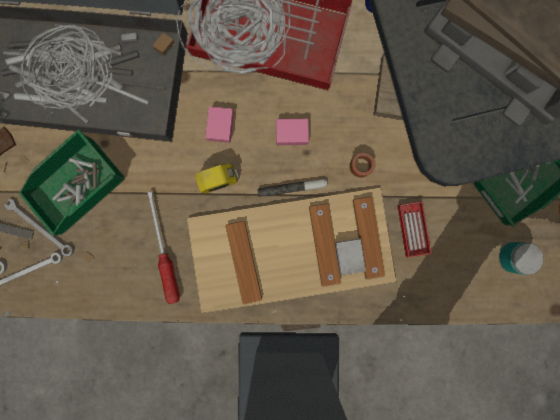

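View pics/scene0.png

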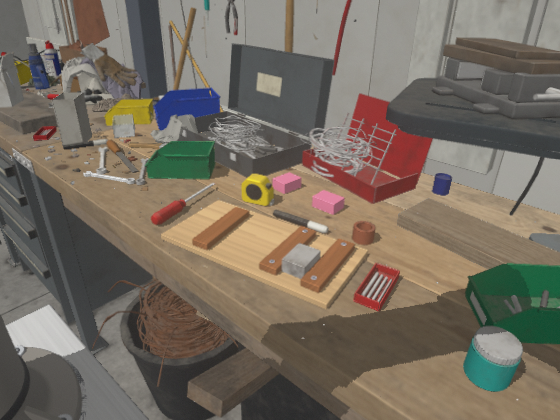

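The top view shows the board at (190–395, 188–310), the screwed slats at (369,237) and (325,244), and the loose slat at (243,262). Candidates for the block are the grey steel one between the slats at (350,257) and two pink ones at (219,123) and (292,131). By the description it is the grey one. A dark raised shelf stands at the upper right.

```bash
cat >> h.py <<'E'
def big(m,n,amin=150):
    c=cv2.findContours(m,cv2.RETR_EXTERNAL,cv2.CHAIN_APPROX_NONE)[0]
    return sorted([k for k in c if cv2.contourArea(k)>amin],key=cv2.contourArea,reverse=True)[:n]
def wrect(p,c,z):
    P=plane(p,c.reshape(-1,2),z)[:,:2].astype(np.float32)
    (x,y),(w,h),a=cv2.minAreaRect(P)
    if w<h: w,h,a=h,w,a+90
    return [round(float(v),1) for v in (x,y,w,h,(a+90)%180-90)]   # angle of the long side
E
python3 - <<'E'
from h import *
z=np.load("top0.npz");im,d=z["im"],z["d"];p=camera_params("top")
hsv=cv2.cvtColor(im,cv2.COLOR_BGR2HSV)
for n,(u,v) in dict(slat=(369,237),slat2=(323,240),loose=(243,262),block=(350,257),board=(280,250),bench=(150,180),shadowbench=(430,300)).items(): print(n,hsv[v,u],d[v,u])
roi=np.zeros(im.shape[:2],np.uint8);roi[186:315,185:400]=255
br=cv2.inRange(hsv,(5,120,40),(14,255,170))&roi
br=cv2.morphologyEx(br,cv2.MORPH_CLOSE,np.ones((3,3)))
for c in big(br,4): print("brown",cv2.boundingRect(c),wrect(p,c,27))
gr=cv2.inRange(hsv,(0,0,90),(179,60,255))&roi
for c in big(gr,3): print("grey",cv2.boundingRect(c),wrect(p,c,40))
# depth points above the bench
g=np.argwhere(d>0);uv=g[:,::-1];c,r=rays(p,uv);P=c+r*d[g[:,0],g[:,1]][:,None]
Z=np.zeros(d.shape);Z[g[:,0],g[:,1]]=P[:,2]
hi=Z>120
print("hi pts",[np.round(np.percentile(P[(P[:,2]>120)&(uv[:,0]>q0)&(uv[:,0]<q1)],[1,50,99],axis=0)).tolist() for q0,q1 in((0,180),(180,360),(360,560))])
m=(P[:,2]>120)&(P[:,0]<760);print(m.sum(),[ (int(lo),np.round([P[m&(P[:,1]>lo)&(P[:,1]<=lo+100)][:,0].min(),P[m&(P[:,1]>lo)&(P[:,1]<=lo+100)][:,2].max()])) for lo in range(-600,600,100) if (m&(P[:,1]>lo)&(P[:,1]<=lo+100)).any()])
cv2.imwrite("pics/crop0.png",cv2.resize(im[180:320,180:400],None,fx=3.5,fy=3.5))
E
```

```text
slat [ 13 149 125] 877.233
slat2 [ 13 149 127] 874.3197
loose [ 14 153 125] 0.0
block [ 23  14 147] 863.0655
board [ 18  92 169] 888.3358
bench [ 17  96 130] 904.9964
shadowbench [18 77 73] 895.696
brown (226, 221, 35, 83) [478.1, 108.5, 148.3, 35.5, 13.5]
brown (310, 204, 31, 82) [512.5, -40.3, 148.9, 35.7, 9.6]
brown (353, 197, 31, 82) [526.3, -121.7, 148.3, 36.8, 10.0]
grey (336, 239, 30, 36) [491.2, -85.7, 60.8, 46.7, 9.9]Traceback (most recent call last):
  File "<stdin>", line 15, in <module>
    return _quantile_unchecked(
        a, q, axis, out, overwrite_input, method, keepdims, weights)
    return _ureduce(a,
                    func=_quantile_ureduce_func,
    ...<5 lines>...
                    overwrite_input=overwrite_input,
                    method=method)
    r = func(a, **kwargs)
    result = _quantile(arr,
                       quantiles=q,
    ...<2 lines>...
                       out=out,
                       weights=wgt)
    slices_having_nans = np.isnan(arr[-1, ...])
                                  ~~~^^^^^^^^^
IndexError: index -1 is out of bounds for axis 0 with size 0
```

```bash
python3 - <<'E'
from h import *
for n in ("top","scene"):
    z=np.load(n+"0.npz");im,d=z["im"],z["d"];p=camera_params(n)
    g=np.argwhere(d>0);uv=g[:,::-1];c,r=rays(p,uv);P=c+r*d[g[:,0],g[:,1]][:,None]
    m=(P[:,2]>80)&(np.hypot(P[:,0],P[:,1])<1000)&(P[:,0]>150)
    print(n,m.sum())
    for lo in range(-700,500,100):
        q=P[m&(P[:,1]>lo)&(P[:,1]<=lo+100)]
        if len(q)>20: print(lo,len(q),"x",np.round(np.percentile(q[:,0],[1,99])),"z",np.round(np.percentile(q[:,2],[1,99])))
im=np.load("top0.npz")["im"]
cv2.imwrite("pics/crop0.png",cv2.resize(im[185:315,185:400],None,fx=3.5,fy=3.5))
E
```

```text
top 32854
-400 1438 x [631. 732.] z [287. 340.]
-300 13775 x [612. 809.] z [268. 384.]
-200 13054 x [603. 854.] z [269. 383.]
-100 889 x [769. 923.] z [ 83. 292.]
0 1016 x [815. 947.] z [ 80. 123.]
100 1776 x [813. 944.] z [ 80. 115.]
200 208 x [840. 948.] z [ 80. 111.]
300 181 x [771. 875.] z [80. 99.]
400 408 x [758. 880.] z [ 80. 103.]
scene 18175
-400 5655 x [630. 928.] z [116. 381.]
-300 6465 x [604. 824.] z [253. 382.]
-200 3138 x [599. 858.] z [254. 382.]
-100 578 x [797. 999.] z [ 80. 290.]
0 412 x [824. 970.] z [ 81. 147.]
100 601 x [814. 984.] z [ 80. 142.]
200 610 x [889. 974.] z [ 82. 285.]
300 42 x [774. 874.] z [81. 96.]
400 88 x [758. 879.] z [ 80. 101.]
```

View pics/crop0.png

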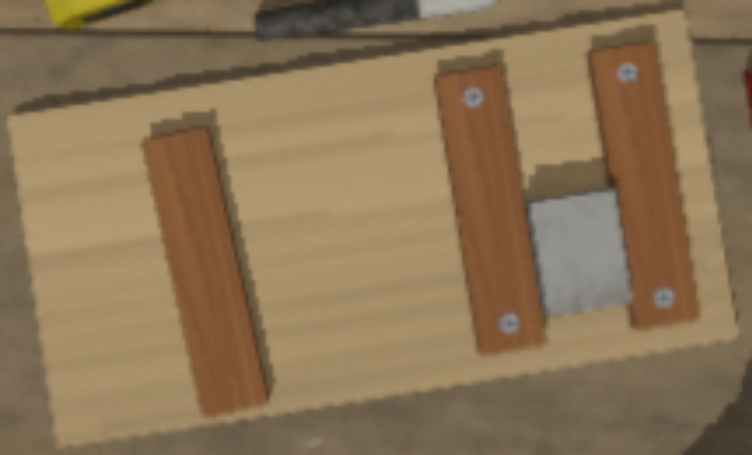

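The crop confirms the choice: the grey steel block sits between the two screwed slats at crop pixel (580,250), its ends free. Estimated panel pose: origin (501.9, 21.0), yaw 9.75°. I'm moving over the block now.

Call:
arm_command([
  {"linear":[2.1,5.3,-0.5],"twist":[0,0,0.131],"grip":1},
  {"linear":[2.1,5.3,-0.5],"twist":[0,0,0.131],"grip":1},
  {"linear":[2.1,5.3,-0.5],"twist":[0,0,0.131],"grip":1},
  {"linear":[2.1,5.3,-0.5],"twist":[0,0,0.131],"grip":1},
  {"linear":[2.1,5.3,-0.5],"twist":[0,0,0.131],"grip":1},
])

```text
t: 0.72
tool_pos: [387.1, -346.4, 197.3]
eef_rot: [-180.0, 0.0, 62.5]
force: [1.0, -0.0, 0.1]
opening: 1.002
gripper_force: 0.0
```

Call:
arm_command([
  {"linear":[2.1,5.3,-1.0],"twist":[0,0,0.131],"grip":1},
  {"linear":[2.1,5.3,-1.0],"twist":[0,0,0.131],"grip":1},
  {"linear":[2.1,5.2,-1.0],"twist":[0,0,0.131],"grip":1},
  {"linear":[2.1,5.2,-1.0],"twist":[0,0,0.131],"grip":1},
  {"linear":[2.1,5.2,-1.0],"twist":[0,0,0.131],"grip":1},
])

```text
t: 1.35
tool_pos: [492.2, -84.8, 147.3]
eef_rot: [180.0, 0.0, 100.0]
force: [1.4, -0.4, 0.4]
opening: 1.002
gripper_force: 0.0
```

Call:
arm_command([
  {"linear":[0,0,0],"twist":[0,0,0],"grip":1},
  {"linear":[0,0,0],"twist":[0,0,0],"grip":1},
])

```text
t: 1.6
tool_pos: [491.4, -86.9, 147.4]
eef_rot: [-179.9, 0.0, 99.7]
force: [-0.3, -0.1, 0.1]
opening: 1.0
gripper_force: 0.0
```

```bash
python3 - <<'E'
from h import *
s=observe();p=camera_params("wrist");im,d=get_image("wrist");np.savez("w1.npz",im=im,d=d)
cv2.imwrite("pics/w1.png",im)
print(np.round(s["tool_pos"],1),np.round(s["eef_rot"],1))
print("exp block top corners px",np.round(proj(p,[[491.2,-85.7,40],[512.5,-40.3,27],[526.3,-121.7,27]])))
hsv=cv2.cvtColor(im,cv2.COLOR_BGR2HSV)
gr=cv2.inRange(hsv,(0,0,80),(179,60,255))
for c in big(gr,5,800): print("grey",cv2.boundingRect(c),wrect(p,c,40))
br=cv2.morphologyEx(cv2.inRange(hsv,(5,120,40),(14,255,200)),cv2.MORPH_CLOSE,np.ones((5,5)))
for c in big(br,4,800): print("brown",cv2.boundingRect(c),wrect(p,c,27))
E
```

```text
[491.4 -86.9 147.4] [-179.9    0.    99.7]
exp block top corners px [[287. 201.]
 [321. 150.]
 [319. 242.]]
grey (0, 135, 154, 158) [317.2, -121.9, 142.9, 124.7, 87.7]
grey (96, 296, 397, 36) [515.1, -189.5, 365.0, 36.2, 9.6]
grey (251, 171, 72, 56) [490.6, -83.9, 59.7, 47.4, 9.6]
grey (434, 12, 37, 163) [604.5, 17.3, 119.3, 17.1, -80.8]
grey (85, 0, 78, 46) [351.8, 27.9, 55.6, 29.9, 9.8]
brown (233, 128, 177, 43) [512.1, -39.4, 148.5, 35.2, 9.6]
brown (236, 220, 212, 72) [551.8, -120.0, 203.7, 62.2, -1.0]
brown (432, 223, 58, 48) [652.3, -104.0, 48.3, 43.6, -48.8]
brown (414, 329, 40, 39) [658.8, -212.7, 44.6, 38.5, -77.4]
```

View pics/w1.png

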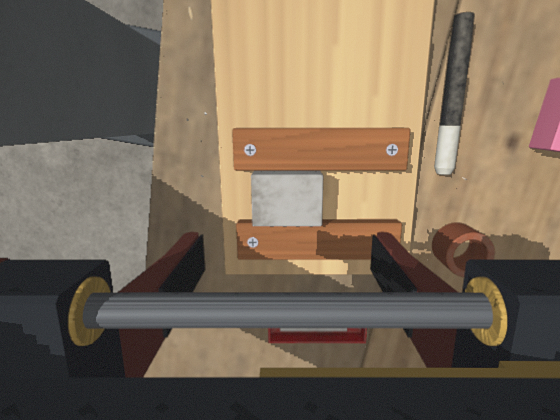

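The wrist view shows the block at (287,199), between slats at (321,150) and (319,242). That agrees with the top view to about 1 mm, so I'm descending.

Call:
arm_command([
  {"linear":[0,0.12,-4.0],"twist":[0,0,0],"grip":1},
  {"linear":[0,0,-4.0],"twist":[0,0,0],"grip":1},
  {"linear":[0,0,-3.0],"twist":[0,0,0],"grip":1},
  {"linear":[0,0,-1.9],"twist":[0,0,0],"grip":1},
  {"linear":[0,0,0],"twist":[0,0,0],"grip":1},
])

```text
t: 2.28
tool_pos: [490.4, -86.8, 17.7]
eef_rot: [-179.8, -0.0, 99.6]
force: [-0.3, 0.2, 0.5]
opening: 0.998
gripper_force: 0.0
```

Call:
arm_command([
  {"linear":[0,0,0],"twist":[0,0,0],"grip":0.6},
  {"linear":[0,0,0],"twist":[0,0,0],"grip":0.5},
  {"linear":[0,0,0],"twist":[0,0,0],"grip":0.5},
  {"linear":[0,0,0],"twist":[0,0,0],"grip":0.5},
  {"linear":[0,0,0],"twist":[0,0,0],"grip":0.5},
], force=35)

```text
t: 2.9
tool_pos: [491.1, -85.7, 19.2]
eef_rot: [-179.9, 0.0, 99.7]
force: [-3.0, -1.1, 6.6]
opening: 0.683
gripper_force: 35.0
```

Call:
arm_command([
  {"linear":[0,0,1.0],"twist":[0,0,0],"grip":0.5},
  {"linear":[0,0,2.0],"twist":[0,0,0],"grip":0.5},
  {"linear":[0,0,2.0],"twist":[0,0,0],"grip":0.5},
  {"linear":[-0.1,1.4,0],"twist":[0,0,0],"grip":0.5},
  {"linear":[-0.1,1.8,0],"twist":[0,0,0],"grip":0.5},
])

```text
t: 3.52
tool_pos: [489.4, -52.2, 68.3]
eef_rot: [-180.0, -0.0, 99.7]
force: [-0.1, 0.5, -5.7]
opening: 0.681
gripper_force: 35.0
```

Call:
arm_command([
  {"linear":[-0.15,2.0,0],"twist":[0,0,0],"grip":0.5},
  {"linear":[-0.15,1.8,0],"twist":[0,0,0],"grip":0.5},
  {"linear":[-0.12,1.36,0],"twist":[0,0,0],"grip":0.5},
  {"linear":[0,0,0],"twist":[0,0,0],"grip":0.5},
  {"linear":[0,0,0],"twist":[0,0,0],"grip":0.5},
])

```text
t: 4.15
tool_pos: [485.6, -2.1, 68.4]
eef_rot: [-180.0, 0.0, 99.7]
force: [0.0, 0.2, -5.4]
opening: 0.683
gripper_force: 35.0
```

```bash
python3 - <<'E'
from h import *
s=observe();p=camera_params("wrist");im,d=get_image("wrist")
tp=np.array(s["tool_pos"]);print(np.round(tp,1),np.round(s["eef_rot"],1),s["opening"],np.round(s["force"],1))
hsv=cv2.cvtColor(im,cv2.COLOR_BGR2HSV)
br=cv2.morphologyEx(cv2.inRange(hsv,(5,120,40),(14,255,200)),cv2.MORPH_CLOSE,np.ones((5,5)))
for c in big(br,4,800): print("brown",cv2.boundingRect(c),wrect(p,c,27))
gr=cv2.inRange(hsv,(0,0,80),(179,60,255))
for c in big(gr,5,800): print("grey",cv2.boundingRect(c),wrect(p,c,tp[2]+21))
cv2.imwrite("pics/w2.png",im)
E
```

```text
[485.6  -2.1  68.4] [-180.     0.    99.7] 0.6832369891604405 [ 0.   0.2 -5.4]
brown (172, 0, 269, 83) [477.9, 109.7, 148.3, 37.5, 13.4]
brown (214, 329, 189, 39) [514.9, -89.3, 134.6, 31.4, 9.8]
brown (354, 233, 71, 59) [551.5, -18.9, 49.2, 34.0, -10.8]
brown (168, 233, 53, 59) [432.1, -39.0, 53.6, 14.8, 57.6]
grey (221, 207, 133, 85) [483.8, 7.0, 59.9, 41.0, 9.6]
grey (0, 174, 117, 113) [383.8, -1.0, 66.2, 36.3, 26.3]
grey (157, 301, 271, 26) [492.2, -24.7, 129.9, 13.5, 9.9]
grey (0, 0, 124, 65) [382.8, 85.4, 46.0, 22.9, 0.1]
grey (476, 122, 30, 115) [565.3, 53.2, 49.8, 6.6, -80.1]
```

View pics/w2.png

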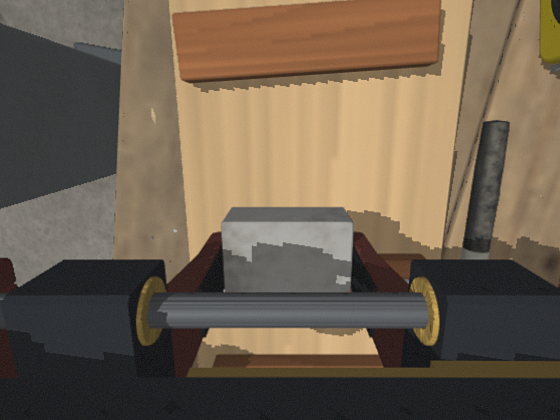

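The block is held level at (287,250), clear of the slat, and sits about 1.5 mm off the second slat's face. I'm lowering it.

Call:
arm_command([
  {"linear":[0,0,-2.0],"twist":[0,0,0],"grip":0.5},
  {"linear":[0,0,-2.0],"twist":[0,0,0],"grip":0.5},
  {"linear":[0,0,-0.6],"twist":[0,0,0],"grip":0.5},
  {"linear":[0,0,-0.2],"twist":[0,0,0],"grip":0.5},
  {"linear":[0,0,0],"twist":[0,0,0],"grip":0.5},
])

```text
t: 4.82
tool_pos: [486.2, -1.7, 21.1]
eef_rot: [180.0, 0.0, 99.7]
force: [0.0, 0.2, -4.4]
opening: 0.682
gripper_force: 35.0
```

Call:
arm_command([
  {"linear":[0,0,-0.1],"twist":[0,0,0],"grip":0.5},
  {"linear":[0,0,0],"twist":[0,0,0],"grip":0.5},
])

```text
t: 5.08
tool_pos: [485.9, -1.6, 20.0]
eef_rot: [180.0, 0.0, 99.7]
force: [-0.0, -0.4, -3.6]
opening: 0.68
gripper_force: 35.0
```

Call:
arm_command([
  {"linear":[0,0,-0.08],"twist":[0,0,0],"grip":0.5},
  {"linear":[0,0,0],"twist":[0,0,0],"grip":0.72},
  {"linear":[0,0,0],"twist":[0,0,0],"grip":1},
  {"linear":[0,0,0],"twist":[0,0,0],"grip":1},
  {"linear":[0,0,0],"twist":[0,0,0],"grip":1},
])

```text
t: 5.7
tool_pos: [485.8, -1.5, 18.9]
eef_rot: [180.0, -0.0, 99.7]
force: [0.2, -0.1, 0.1]
opening: 0.988
gripper_force: 0.0
```

Call:
arm_command([
  {"linear":[0,0,2.0],"twist":[0,0,0],"grip":1},
  {"linear":[0,0,4.0],"twist":[0,0,0],"grip":1},
  {"linear":[0,0,4.0],"twist":[0,0,0],"grip":1},
  {"linear":[0,0,2.0],"twist":[0,0,0],"grip":1},
  {"linear":[0,0,0],"twist":[0,0,0],"grip":1},
])

```text
t: 6.32
tool_pos: [486.8, -1.5, 140.2]
eef_rot: [179.8, 0.0, 99.7]
force: [-0.0, -0.9, -0.6]
opening: 1.002
gripper_force: 0.0
```

```bash
cat > look.py <<'E'
from h import *
s=observe();print(np.round(s["tool_pos"],1),np.round(s["eef_rot"],1))
O=np.array([501.9,21.0]);t=np.radians(9.75);E=np.array([[np.cos(t),np.sin(t)],[-np.sin(t),np.cos(t)]])
for n in("top","wrist"):
    p=camera_params(n);im,d=get_image(n);hsv=cv2.cvtColor(im,cv2.COLOR_BGR2HSV)
    for nm,m,z in(("brown",cv2.morphologyEx(cv2.inRange(hsv,(5,120,40),(14,255,200)),cv2.MORPH_CLOSE,np.ones((3,3))),27),("grey",cv2.inRange(hsv,(0,0,80),(179,60,255)),40)):
        for c in big(m,12,400):
            r=wrect(p,c,z);q=E@(np.array(r[:2])-O)
            if abs(q[0])<80 and abs(q[1])<180 and r[2]<200: print(n,nm,cv2.boundingRect(c),"panel",np.round(q,1),r[2:])
    cv2.imwrite(f"pics/{n}_{s['t']:.2f}.png",im)
E
python3 look.py; ls pics
```

```text
[486.8  -1.5 140.2] [179.8   0.   99.7]
top brown (226, 221, 36, 83) panel [-8.7 90.3] [148.5, 35.5, 13.5]
top brown (353, 197, 26, 41) panel [  36.  -144.3] [76.8, 36.6, 9.8]
wrist brown (203, 29, 195, 64) panel [-8.7 91.3] [148.4, 36.1, 13.4]
wrist brown (225, 224, 170, 41) panel [ -0.4 -58.8] [148.6, 37.6, 9.6]
wrist brown (230, 328, 156, 17) panel [  -0.4 -151.6] [148.0, 17.5, 9.6]
wrist grey (250, 173, 75, 58) panel [-19.4 -17.1] [59.9, 47.8, 9.6]
crop0.png
scene0.png
top0.png
top_6.33.png
w1.png
w2.png
wrist_6.33.png
```

Call:
arm_command([
  {"linear":[-0.3,3.2,0],"twist":[0,0,0],"grip":1},
  {"linear":[-0.3,3.2,0],"twist":[0,0,0],"grip":1},
  {"linear":[-0.4,3.2,0],"twist":[0,0,0],"grip":1},
  {"linear":[-0.3,3.2,0],"twist":[0,0,0],"grip":1},
  {"linear":[-0.3,3.1,0],"twist":[0,0,0],"grip":1},
])

```text
t: 7.05
tool_pos: [468.6, 158.2, 137.3]
eef_rot: [-179.9, 0.0, 99.8]
force: [-0.3, 0.9, -1.0]
opening: 0.998
gripper_force: 0.0
```

Call:
arm_command([
  {"linear":[0,0,-4.0],"twist":[0,0,0],"grip":1},
  {"linear":[0,0,-4.0],"twist":[0,0,0],"grip":1},
  {"linear":[0,0,-3.0],"twist":[0,0,0],"grip":1},
  {"linear":[0,0,-1.3],"twist":[0,0,0],"grip":1},
  {"linear":[0,0,0],"twist":[0,0,0],"grip":1},
])

```text
t: 7.68
tool_pos: [469.0, 157.4, 15.0]
eef_rot: [-179.9, 0.0, 99.8]
force: [-0.2, -0.2, 0.9]
opening: 1.0
gripper_force: 0.0
```

Call:
arm_command([
  {"linear":[0,0,0],"twist":[0,0,0],"grip":1},
])

```text
t: 7.8
tool_pos: [470.2, 157.7, 16.5]
eef_rot: [179.9, -0.0, 99.7]
force: [0.0, -0.3, -0.5]
opening: 0.998
gripper_force: 0.0
```

Call:
arm_command([
  {"linear":[0.17,-0.985,0],"twist":[0,0,0],"grip":1},
  {"linear":[0.17,-0.985,0],"twist":[0,0,0],"grip":1},
  {"linear":[0.17,-0.985,0],"twist":[0,0,0],"grip":1},
  {"linear":[0.17,-0.985,0],"twist":[0,0,0],"grip":1},
  {"linear":[0.17,-0.985,0],"twist":[0,0,0],"grip":1},
])

```text
t: 8.43
tool_pos: [478.4, 107.5, 15.9]
eef_rot: [180.0, -0.0, 99.7]
force: [-0.5, 0.9, 1.4]
opening: 1.003
gripper_force: 0.5
```

Call:
arm_command([
  {"linear":[0.17,-0.985,0],"twist":[0,0,0],"grip":1},
  {"linear":[0.17,-0.985,0],"twist":[0,0,0],"grip":1},
  {"linear":[0.14,-0.79,0],"twist":[0,0,0],"grip":1},
  {"linear":[0,0,0],"twist":[0,0,0],"grip":1},
])

```text
t: 8.93
tool_pos: [483.0, 79.5, 15.7]
eef_rot: [-180.0, 0.0, 99.7]
force: [0.1, 0.1, -0.2]
opening: 1.0
gripper_force: 0.0
```

```bash
python3 look.py; ls -t pics | head -2
```

```text
[483.   79.5  15.7] [-180.     0.    99.7]
top brown (353, 197, 32, 82) panel [  -0.3 -144.5] [148.7, 36.2, 9.8]
top brown (310, 204, 30, 82) panel [  0. -62.] [148.1, 36.2, 10.0]
top grey (289, 241, 30, 36) panel [-19.1 -20.2] [60.8, 46.5, 10.1]
wrist brown (160, 328, 263, 22) panel [-6.6 18.5] [138.0, 11.8, 8.3]
wrist brown (193, 274, 189, 19) panel [-8.7 49.5] [94.9, 9.9, 9.9]
wrist brown (379, 233, 71, 59) panel [52.4 58.1] [48.4, 10.4, -31.7]
wrist grey (102, 302, 391, 24) panel [-4.  40.4] [183.8, 12.2, 9.6]
wrist grey (208, 345, 31, 32) panel [-40.1  14.5] [21.3, 10.5, 82.9]
wrist_8.93.png
top_8.93.png
```

Call:
arm_command([
  {"linear":[0.08,-0.49,0],"twist":[0,0,0],"grip":1},
  {"linear":[0.07,-0.4,0],"twist":[0,0,0],"grip":1},
  {"linear":[0.03,-0.2,0],"twist":[0,0,0],"grip":1},
  {"linear":[0,0,0],"twist":[0,0,0],"grip":1},
])

```text
t: 9.52
tool_pos: [484.9, 69.6, 15.9]
eef_rot: [180.0, -0.0, 99.7]
force: [0.8, 0.3, -0.3]
opening: 1.001
gripper_force: 0.2
```

Call:
arm_command([
  {"linear":[0.02,-0.1,0],"twist":[0,0,0],"grip":1},
  {"linear":[0,0,0],"twist":[0,0,0],"grip":1},
])

```text
t: 9.78
tool_pos: [484.8, 69.4, 15.9]
eef_rot: [180.0, -0.0, 99.8]
force: [-0.6, 3.6, -1.3]
opening: 1.0
gripper_force: 1.8
```

```bash
python3 look.py; python3 - <<'E'
import cv2,glob,os
f=max(glob.glob("pics/top_*"),key=os.path.getmtime)
im=cv2.imread(f);cv2.imwrite("pics/c3.png",cv2.resize(im[180:320,180:400],None,fx=3.5,fy=3.5))
E
```

```text
[484.8  69.4  15.9] [180.   -0.   99.8]
top brown (353, 197, 32, 82) panel [-1.000e-01 -1.446e+02] [148.3, 36.2, 9.7]
top brown (309, 204, 31, 82) panel [  0.3 -62.2] [148.6, 36.1, 9.8]
top grey (292, 241, 27, 34) panel [-19.1 -23.1] [60.9, 40.5, 10.1]
wrist brown (192, 271, 190, 21) panel [-8.8 39.5] [95.4, 11.0, 9.6]
wrist brown (163, 328, 249, 15) panel [-8.6  8.9] [130.4, 8.3, 9.9]
wrist brown (378, 233, 75, 59) panel [52.2 46.4] [49.5, 12.0, -31.3]
wrist grey (100, 302, 393, 24) panel [-4.3 29.4] [185.0, 12.3, 9.6]
wrist grey (205, 361, 121, 17) panel [-19.6  -1.2] [59.3, 9.3, 9.6]
```

View pics/c3.png

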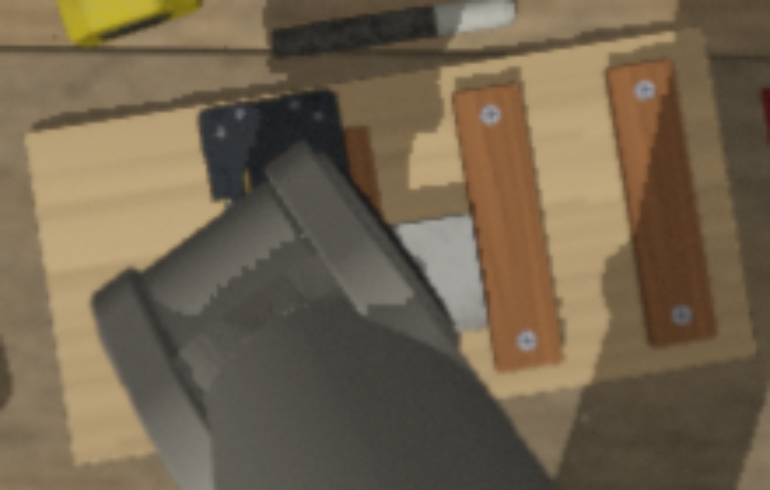

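The slat has reached the block: the contact force is 3.6 N, and in the crop the slat edge meets the block at (395,225). I'll push about 1 mm more to seat it.

Call:
arm_command([
  {"linear":[0.02,-0.1,0],"twist":[0,0,0],"grip":1},
  {"linear":[0,0,0],"twist":[0,0,0],"grip":1},
])

```text
t: 10.12
tool_pos: [485.2, 68.0, 15.9]
eef_rot: [180.0, -0.0, 99.8]
force: [-0.7, 4.5, -0.5]
opening: 1.001
gripper_force: 2.2
```

Call:
arm_command([
  {"linear":[0,-0.05,0],"twist":[0,0,0],"grip":1},
  {"linear":[0,0,0],"twist":[0,0,0],"grip":1},
])

```text
t: 10.38
tool_pos: [485.2, 68.0, 15.9]
eef_rot: [180.0, -0.1, 99.8]
force: [-0.5, 4.9, -0.1]
opening: 0.997
gripper_force: 2.9
```

Now I'll back off, rise, move clear and check.

Call:
arm_command([
  {"linear":[-0.1,0.5,0],"twist":[0,0,0],"grip":1},
  {"linear":[-0.2,1.0,0],"twist":[0,0,0],"grip":1},
  {"linear":[0,0,3.0],"twist":[0,0,0],"grip":1},
  {"linear":[0,0,5.0],"twist":[0,0,0],"grip":1},
  {"linear":[0,3.0,5.0],"twist":[0,0,0],"grip":1},
])

```text
t: 11.0
tool_pos: [481.8, 110.3, 146.9]
eef_rot: [-179.9, 0.1, 99.5]
force: [1.4, 0.2, -1.1]
opening: 0.999
gripper_force: 0.0
```

Call:
arm_command([
  {"linear":[0,5.0,0],"twist":[0,0,0],"grip":1},
  {"linear":[0,5.0,0],"twist":[0,0,0],"grip":1},
  {"linear":[0,5.0,0],"twist":[0,0,0],"grip":1},
  {"linear":[0,5.0,0],"twist":[0,0,0],"grip":1},
  {"linear":[0,0,0],"twist":[0,0,0],"grip":1},
])

```text
t: 11.62
tool_pos: [480.6, 317.2, 146.1]
eef_rot: [180.0, -0.2, 100.1]
force: [0.3, -0.3, -0.4]
opening: 1.003
gripper_force: 0.0
```

```bash
python3 look.py; python3 - <<'E'
import cv2,glob,os
f=max(glob.glob("pics/top_*"),key=os.path.getmtime)
im=cv2.imread(f);cv2.imwrite("pics/c4.png",cv2.resize(im[180:320,180:400],None,fx=3.5,fy=3.5))
E
```

```text
[480.6 317.2 146.1] [180.   -0.2 100.1]
top brown (353, 197, 32, 82) panel [  -0.3 -144.4] [148.6, 36.3, 10.0]
top brown (267, 216, 31, 82) panel [-10.3  18.2] [148.2, 34.9, 9.8]
top brown (310, 204, 31, 82) panel [ -0.3 -61.9] [148.7, 36.7, 9.9]
top grey (291, 241, 29, 36) panel [-18.9 -22. ] [60.6, 45.8, 10.1]
```

View pics/c4.png

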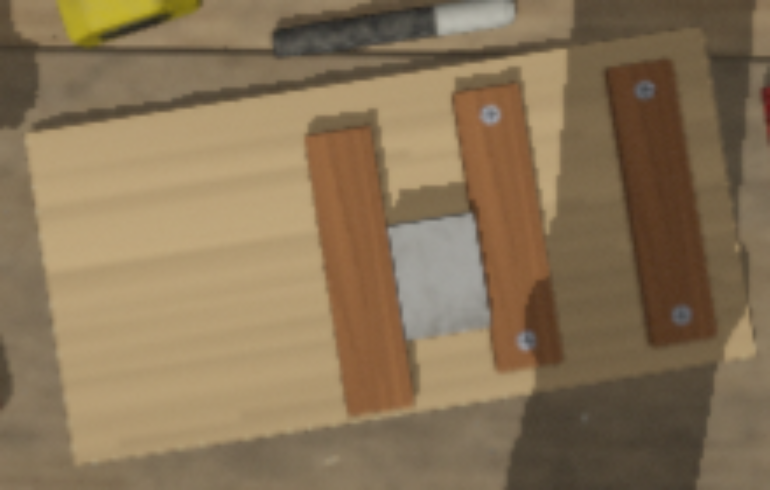

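The block at (440,275) is flat against the second slat, at panel y about −22 and x −19. The loose slat at (360,270) lies parallel against the block, at y about 18–19 and x −10. Both are within the limits, so I'm handing in.

```bash
python3 -c "from station import hand_in;print(hand_in())"
```

```text
the job is handed in; nothing more can be done
None
```

I handed the job in at about 12 s. By the last top view the block stands in the new gap flat against the second slat, with the loose slat parallel against it and its ends about 10 mm off the others; no verdict was returned.

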